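# Dock an amplifier module and lock it in

### The job

Slide the flat amplifier module along the bench, connector end first, into the test dock's slot until it is fully home against the back stop, having first slid the dock's lock fully open because it stands across the mouth. Then slide the lock fully closed to its other end stop, behind the module, and let go. Leave the loudspeaker, jar, screwdriver and carton where they are.

Things in the scene. Friction and masses are not known exactly. Their poses are not given: they have to be found in the camera images.
- module: Loose slim amplifier module, an aluminium slab 120 mm long (its x), 100 wide (y), 18 thick, six fins 4 mm high along the top's middle. Lies flat, too wide to grasp, 0.3 to 0.65 kg, slides when pushed. Origin: centre of underside, z up, x towards the connector end, which goes in first. Starts turned up to 0.55 rad from the dock's x, 23 to 30 cm before the dock's origin, up to 5 cm to either side.
- tail (a point): Centre of the module's tail face (the end opposite the connector), 60 mm behind its origin, 9 mm above its underside.
- dock: Fixed dark steel dock, open in the middle of its top; the bench is the slot's floor. Origin: centre of its foot at bench height; x = direction in which the module slides in, z up. Rails along x with inner faces 52 mm either side of the middle line (slot 104 mm wide); lips 21 to 26 mm above the bench overlap the slab's long edges by 7 mm.
- mouth (a point): Middle of the slot's mouth, 10 mm above the bench, at dock x = -64 mm, y = 0. From here the walls narrow over 14 mm from about 57 to 52 mm either side. Above it, at dock x = -62 to -46 mm and y = -124 to 66 mm, an aluminium bridge bar 28 to 36 mm above the bench carries the lock.
- stop (a point): Middle of the back stop's face (wall 40 mm high), 10 mm above the bench, at dock x = 50 mm, y = 0. The module's connector face rests on it when home; its tail is then at dock x = -70 mm, standing 6 mm out of the mouth.
- lock (a joint): Lock slide, m: 0 = fully open, clear of the mouth; grows as it moves along the dock's +y; 0.075 = fully closed. Hard stops at both ends; stays where left; takes about 2 N to move. Starts at 0.03 to 0.055, in the module's way.
- lock_grip (a point): Centre of the lock's black upright grip, 40 mm along dock y and 12 mm along dock x, 41 to 67 mm above the bench (it stands on a plate whose top is at 41 mm). At dock x = -58 mm, y = -85 mm + lock value.
- tongue (a point): Centre of the lock's steel tongue, a plate 60 mm wide along dock y and 6 mm thick, hanging across the mouth from 38 down to 4 mm above the bench, at dock x = -80 to -74 mm and the grip's y; moves with the lock. Closed, it stands 4 mm behind the tail of a module that is home.
- speaker: Bystander: round loudspeaker lying face up, 100 mm across, 44 mm high, 0.7 kg, left of the way in front of the mouth. Origin at the centre of its underside.
- jar: Bystander: glass jar 60 mm across, 66 mm high, right of the way in front of the mouth. Origin at the centre of its underside.
- screwdriver: Bystander: screwdriver 190 mm long along its x, lying on the bench behind the module, across its way, about 30 mm high. Origin under its middle.
- carton: Bystander: open cardboard carton 130 x 100 x 55 mm, left of the dock. Origin at the centre of its underside.
Things that resemble listed ones, but are neither listed nor needed, are in the scene too. What is shaped like the dock but blue or green is not meant.

How it is judged (in metres and radians):
On the way, in this order (a step that is already met when the one before it is completed fails the run):
1. the lock is slid fully open (within 6 mm of its open stop) (value of joint lock below 0.006 m), for 0.2 s.
2. the module is fully home in the slot (tail within 3.5 mm of its home place) with the lock still closed no farther than 6 mm (x of tail in the frame of dock between -0.0735 and -0.066 m and y of tail in the frame of dock between -0.004 and 0.004 m and angle between the x axis of module and the x axis of dock, either way round below 0.06 rad and angle between module's own z axis and vertical below 0.05 rad and value of joint lock below 0.006 m), for 0.2 s.
3. the lock is slid to its closed end stop (within 4 mm) (value of joint lock above 0.071 m), for 0.2 s.
At the end, for the whole second after the job is handed in: The module lies flat in the slot, its tail within 3.5 mm of home along the slot, within 4 mm of its middle line and 0.06 rad of its direction, at rest; the lock is within 4 mm of its closed stop; loudspeaker, jar, screwdriver and carton are within 20 mm of where they began (x of tail in the frame of dock between -0.0735 and -0.066 m and y of tail in the frame of dock between -0.004 and 0.004 m and angle between the x axis of module and the x axis of dock, either way round below 0.06 rad and angle between module's own z axis and vertical below 0.05 rad and value of joint lock above 0.071 m and linear speed of module below 0.01 m/s and distance of each of speaker, jar, screwdriver, carton from where it was at the start of the episode below 0.02 m); the robot touches nothing.
It fails at once if the loudspeaker is pushed more than 20 mm from its place (distance of speaker from where it was at the start of the episode above 0.02 m).
It fails at once if the jar is pushed more than 20 mm from its place (distance of jar from where it was at the start of the episode above 0.02 m).
It fails at once if the screwdriver is pushed more than 20 mm from its place (distance of screwdriver from where it was at the start of the episode above 0.02 m).
It fails at once if the carton is pushed more than 20 mm from its place (distance of carton from where it was at the start of the episode above 0.02 m).
It also fails if it takes over 72 s, if anything falls off the work surface, if the arm or the gripper's body presses on something with over 40 N, if the wrist force passes 120 N, or if a joint passes its speed limit or range.

### The arm

A 6-joint arm with a two-finger parallel gripper is mounted at the origin on the work surface. World frame = base frame: x ahead of the robot, y to its left, z up, the work surface at z = 0. Lengths are in mm, angles in rad, forces in N, time in s.
With the tool pointing down it reaches from about 325 to 775 mm from the base axis. Payload 5.5 kg.
Tool frame: the origin (TCP) lies midway between the tips of the shut fingers; the grasp point (between the pads) lies behind it (env.hold_point_z is the z of the grasp point in the tool frame, in mm); z points along the fingers, y is the direction in which the jaws open and shut (so a half turn about z gives the same grasp; the last joint's range is limited). The gripper opens to 85 mm and grips with 20 to 120 N. Pads are 22 mm wide; open, the fingers measure 114 mm over their backs; the gripper's body (76 mm by 85 mm) begins 54 mm behind the grasp point. The pads swing forward as they close: fully open they stand 13 mm farther back than shut.
Start: joints at [-1.254, 0.091, 1.231, -0, 1.82, -0.057], TCP at [219.094, -558.582, 231.275] pointing down, gripper open.
Joint ranges: [-2.87, 2.87], [-0.86, 2.18], [0.17, 2.46], [-1.51, 4.65], [0.06, 2.69], [-2.65, 2.65]. Speed limits (rad/s): [2.57, 2.57, 3.01, 3.14, 3.14, 3.14].

### API

Orientations are given as a unit quaternion [x, y, z, w].
In Python, from workcell import status, read_camera, camera_model, env gives the robot as it stands. The module is installed in compiled form; this text tells all that it offers.
- The arm moves only by the tool arm_command, never from a script. Its argument "commands" is a list of rows, each an object with "rotation": the turn, a rotation vector about the world's x, y, z in rad, a list of three; "travel": the shift along the world's x, y, z in mm, a list of three; "gripper": the opening, from -1 (shut) to 1 (fully open). In form: [{"rotation": [ax, ay, az], "travel": [x, y, z], "gripper": gripper}, ...]. A call has 1 to 10 rows; each row is the pose to reach, as a shift and turn from the pose commanded when the call began; what a row does not reach only later rows make up. A row lasts 1/12 s, in which the tool goes at most 41.7 mm and 7.16 degrees, less where a joint would pass 70% of its speed; a pose out of reach is approached as far as the arm can. A call with a gripper value outside its range is refused whole. The fingers move at their own pace and stop on an object; "newtons" is the grip in N (left out, the last holds). Time passes only in rows, so rows that repeat a pose let the fingers close. It gives the time, the measured TCP pose, the force and the opening at its end, in the units of the state.
- status.get_obs(): the state, without advancing time (a new reading comes with each control period).
- read_camera(name): name is "side" or "top"; returns the picture (480x640x3 uint8, red, green, blue); there is no depth.
- camera_model(name): a dict with "fov_y" (degrees; the focal length in pixels is half the picture's height over the tangent of half this angle, whatever the lens; pixels are square), "cx", "cy" (the principal point, pixels), "k1" (the pictures are not rectified: a ray, as slopes to the right and down, at radius r is drawn at 1 + k1 r^2 times it, then the intrinsics apply), "rvec" (rotation vector, rad) and "tvec" (3), from world to camera coordinates, as OpenCV has them. Camera axes: x right, y down, z forward; pixel columns grow to the right and rows downward; lengths in mm; the calibration is good to about 2 mm. A picture is of the moment at which its call begins. camera_model takes no time and is no camera call.
- env.close_job(): hands the job in, once; it reports no verdict.
The state is a dict: "t": time; "q": joint angles; "joint_vel": joint speeds; "joint_efforts": joint torques, N m; "ee_pos": TCP position; "eef_rot": TCP orientation; "contact_force": force on the tool from outside, world axes, zero at the start; "ft_torque": the same for the moment, N m; "opening": finger opening in mm.
Only numpy, scipy, OpenCV 4.12 (cv2) and the standard library are available. Lean on these libraries where they do the work, as an engineer would, in place of code of your own. Each camera call takes 0.05 s, during which the arm holds its last target. There are 200 camera calls.

## Working session

There is one attempt and no reset: what is moved stays moved. The work goes in short steps, Python scripts to look and compute and a tool call to move; the robot and the scene stay as the last step left them, time stands still between calls to the robot, and variables do not carry over. Pictures are saved under pics/ and viewed, about 8 in all and at most 12, crops included, and the job is handed in when it is done.

Besides the shell and the picture viewer there is one more tool, called after "Request:" by a JSON object that holds its "fn" and its "kwargs". arm_command: Moves the arm, as the interface text tells. Its arguments: {"type":"object","properties":{"commands":{"type":"array"},"newtons":{"type":"number"}},"required":["commands"]}

```bash
mkdir -p pics; cat > h.py <<'E'
import numpy as np, cv2
from workcell import status, read_camera, camera_model, env
def cam(n):
    m=camera_model(n); f=240/np.tan(np.radians(m["fov_y"])/2)
    K=np.array([[f,0,m["cx"]],[0,f,m["cy"]],[0,0,1.]]); D=np.array([m["k1"],0,0,0,0.])
    return K,D,np.array(m["rvec"],float),np.array(m["tvec"],float)
def px2w(n,uv,z):
    K,D,r,t=cam(n); R=cv2.Rodrigues(r)[0]
    p=cv2.undistortPoints(np.array(uv,float).reshape(-1,1,2),K,D).reshape(-1,2)
    d=np.c_[p,np.ones(len(p))]@R; c=-R.T@t
    s=((np.broadcast_to(z,len(p))-c[2])/d[:,2])[:,None]
    return c+s*d
def w2px(n,X):
    K,D,r,t=cam(n); return cv2.projectPoints(np.array(X,float).reshape(-1,3),r,t,K,D)[0].reshape(-1,2)
def snap(n,name,crop=None,scale=1):
    im=read_camera(n)[:,:,::-1].copy()
    if crop: x0,y0,x1,y1=crop; im=im[y0:y1,x0:x1]
    if scale!=1: im=cv2.resize(im,None,fx=scale,fy=scale,interpolation=cv2.INTER_CUBIC)
    cv2.imwrite(f"pics/{name}.png",im)
E
python3 - <<'E'
from h import *
snap("top","t0"); snap("side","s0")
for n in("top","side"):
    print(camera_model(n)); K,D,r,t=cam(n); print(-cv2.Rodrigues(r)[0].T@t)
print(env.hold_point_z, status.get_obs())
E
```

```text
{'fov_y': 43.45821664000401, 'cx': 326.4066815928701, 'cy': 233.89887029444276, 'k1': -0.13132719937800102, 'rvec': array([ 2.17364525, -2.1227968 ,  0.12061772]), 'tvec': array([   3.61634885,  508.10465652, 1162.63205519])}
[ 356.18707541   -4.42674948 1217.78811248]
{'fov_y': 49.80041515124843, 'cx': 322.41536384642905, 'cy': 232.28202854874493, 'k1': -0.008011751508653173, 'rvec': array([ 0.62517156, -2.52488828,  1.37165525]), 'tvec': array([ 414.06239647,  179.36094686, 1104.86263553])}
[ 10.516942   931.35828686 746.19072376]
-18.700000000000003 {'t': 0.1, 'q': array([-1.25372206e+00,  9.18311261e-02,  1.23177190e+00, -4.26791436e-05,
        1.81983173e+00, -5.66885144e-02]), 'joint_vel': array([ 0.00078448, -0.00268   , -0.00473005, -0.00092569,  0.00138086,
       -0.00117259]), 'joint_efforts': array([ 1.55689333e-03, -4.60216999e+01, -4.19219077e+01, -2.01746202e-04,
        1.06151582e-02,  1.78827867e-05]), 'ee_pos': array([ 218.98222886, -558.32945509,  230.2318528 ]), 'eef_rot': array([ 9.82588993e-01,  1.85790265e-01, -1.40086925e-04, -9.10571184e-04]), 'contact_force': array([-0.30643873,  0.08874837,  0.6845092 ]), 'ft_torque': array([0.01671765, 0.00779793, 0.02435842]), 'opening': 85.35069896952778}
```

View pics/t0.png

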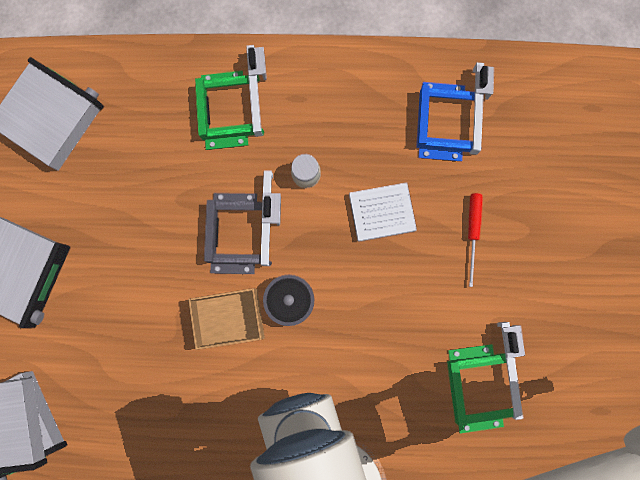

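View pics/s0.png

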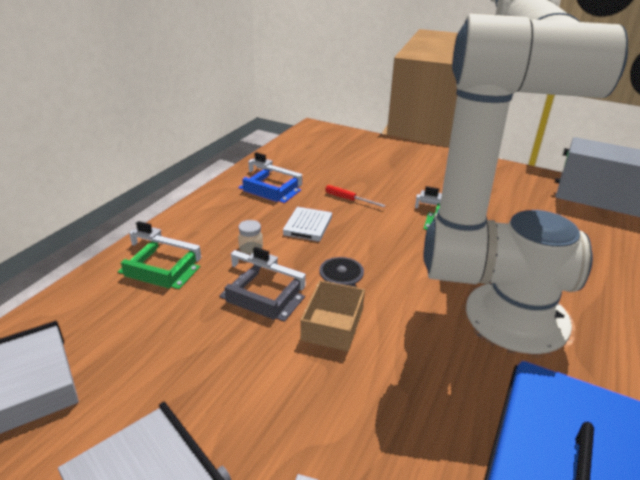

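The dark steel dock at top (235,233) is the one meant. The others are green at (228,105) and (483,390) and blue at (445,122). The module is the finned white slab at (382,212), and the dock's mouth and lock are on its right side. I'll enlarge both to confirm.

```bash
python3 - <<'E'
from h import *
snap("top","t1",(180,150,440,340),3)
E
```

```text
(no output)
```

View pics/t1.png

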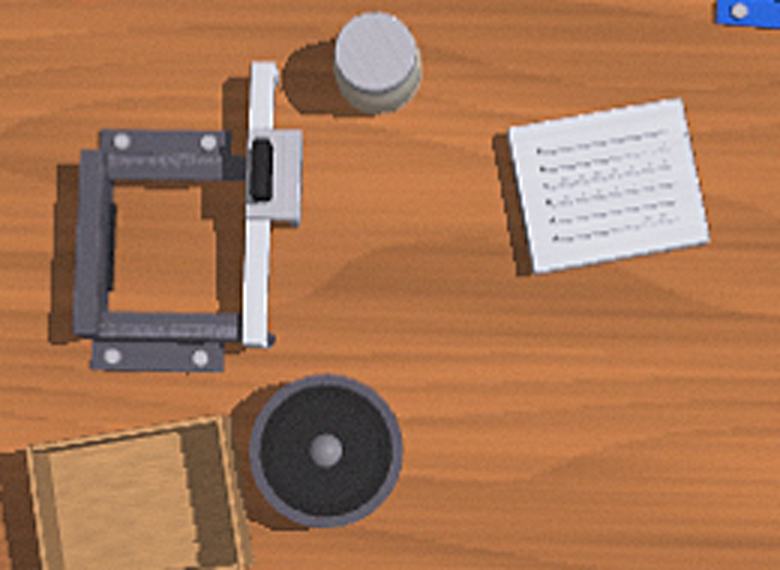

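```bash
python3 - <<'E'
from h import *
np.set_printoptions(precision=1,suppress=True)
f=lambda L:[((u+.5)/3-.5+180,(v+.5)/3-.5+150) for u,v in L]
P=lambda L,z:px2w("top",f(L),z)[:,:2]
b=P([(252,62),(275,62),(243,346),(268,346)],36); print("bar",b)
s=P([(121,141),(208,141),(112,357),(200,357)],8); print("screws",s,s.mean(0))
w=P([(105,152),(98,334)],40); print("stopface top",w)
g=P([(261,138),(261,202)],67); print("grip top ends",g)
m=P([(510,128),(682,98),(709,242),(535,272)],18); print("mod",m,m.mean(0),[np.linalg.norm(m[i]-m[i-1]) for i in range(4)])
e=b[2:].mean(0)-b[:2].mean(0); a=np.arctan2(e[1],e[0]); print("len",np.linalg.norm(e))
e2=s[2:].mean(0)-s[:2].mean(0); e3=s[0]+s[2]-s[1]-s[3]
yaw=a-np.pi/2; print("yaw dock from bar",yaw%(2*np.pi),"scr",(np.arctan2(e2[1],e2[0])-np.pi/2)%(2*np.pi),np.arctan2(e3[1],e3[0]))
ex=np.array([np.cos(yaw),np.sin(yaw)]);ey=np.array([-ex[1],ex[0]])
o1=b.mean(0)-ex*-54-ey*-29; print("origin from bar",o1)
o2=w.mean(0)-50*ex; print("from stop",o2)
x=(m[0]+m[3]-m[1]-m[2]); print("mod yaw",np.arctan2(x[1],x[0]), "rel",(m.mean(0)-o1)@ex,(m.mean(0)-o1)@ey)
print("grip in dock",(g.mean(0)-o1)@ex,(g.mean(0)-o1)@ey)
print("speaker",P([(327,451)],44),"jar",P([(377,47)],66),"sd",px2w("top",[(476,195),(471,287),(475,239),(466,200),(482,200)],15)[:,:2])
E
```

```text
bar [[633.6 145.1]
 [633.9 129.6]
 [442.6 143.7]
 [443.1 127.2]]
screws [[583.2 236.7]
 [584.4 176.7]
 [435.  235.9]
 [436.5 176. ]] [509.8 206.3]
stopface top [[569.5 240.8]
 [447.8 239.5]]
grip top ends [[575.9 133.3]
 [533.9 131.7]]
mod [[ 595.7  -29.2]
 [ 619.2 -145.4]
 [ 521.1 -164.2]
 [ 498.2  -47.8]] [558.5 -96.6] [np.float64(99.3298169616856), np.float64(118.59940996419212), np.float64(99.89576697626897), np.float64(118.63089728035698)]
len 190.93430101384814
yaw dock from bar 1.5808808294782866 scr 1.57591020379272 1.5934703833496142
origin from bar [508.8 190.1]
from stop [509.2 190.2]
mod yaw 1.7674387411508197 rel -287.259993014315 -46.87929320420341
grip in dock -58.08692958494299 -45.52756134417915
speaker [[375.2  85.6]] jar [[638.2  59.7]] sd [[ 597.1 -287.5]
 [ 409.6 -276.1]
 [ 506.6 -284.6]
 [ 586.2 -266.7]
 [ 587.1 -299.8]]
```

The crop confirms it: dark dock, wall corners at about (105,152) and (98,334), lock grip at (261,169). The module's corners (510,128), (682,98), (709,242), (535,272) match its size of 120 x 100 mm. The dock origin is about (509,190) with yaw 1.582. The lock is at about 39.5 mm, and the module is at dock (-287,-47), turned 0.187 rad. I'll open the lock first.

Request:
{"fn": "arm_command", "kwargs": {"commands": [{"rotation":[0,0,-0.12],"travel":[35,85,-10],"gripper":-1},{"rotation":[0,0,-0.24],"travel":[50,121,-15],"gripper":-1},{"rotation":[0,0,-0.363],"travel":[65,157,-20],"gripper":-1},{"rotation":[0,0,-0.363],"travel":[143,345,-40],"gripper":-1},{"rotation":[0,0,-0.363],"travel":[143,345,-40],"gripper":-1},{"rotation":[0,0,-0.363],"travel":[143,345,-40],"gripper":-1},{"rotation":[0,0,-0.363],"travel":[143,345,-40],"gripper":-1},{"rotation":[0,0,-0.363],"travel":[143,345,-40],"gripper":-1},{"rotation":[0,0,-0.363],"travel":[143,345,-40],"gripper":-1},{"rotation":[0,0,-0.363],"travel":[143,345,-40],"gripper":-1}], "newtons": 40}}

```text
t: 0.98
ee_pos: [364.0, -207.5, 190.5]
eef_rot: [1.0, 0.009, 0.0, -0.002]
contact_force: [0.0, -1.2, 0.0]
opening: 0.1
```

Request:
{"fn": "arm_command", "kwargs": {"commands": [{"rotation":[0,0,0],"travel":[143,345,-60],"gripper":-1},{"rotation":[0,0,0],"travel":[143,345,-60],"gripper":-1},{"rotation":[0,0,0],"travel":[143,345,-60],"gripper":-1},{"rotation":[0,0,0],"travel":[143,345,-60],"gripper":-1},{"rotation":[0,0,0],"travel":[143,345,-60],"gripper":-1},{"rotation":[0,0,0],"travel":[143,345,-60],"gripper":-1},{"rotation":[0,0,0],"travel":[143,345,-60],"gripper":-1},{"rotation":[0,0,0],"travel":[143,345,-60],"gripper":-1},{"rotation":[0,0,0],"travel":[143,345,-60],"gripper":-1},{"rotation":[0,0,0],"travel":[143,345,-60],"gripper":-1}]}}

```text
t: 1.82
ee_pos: [505.5, 136.5, 128.5]
eef_rot: [1.0, 0.008, -0.002, -0.001]
contact_force: [-0.1, 0.3, -0.3]
opening: 0.2
```

Request:
{"fn": "arm_command", "kwargs": {"commands": [{"rotation":[0,0,0],"travel":[0,-4,-35],"gripper":-1},{"rotation":[0,0,0],"travel":[0,-4,-65],"gripper":-1},{"rotation":[0,0,0],"travel":[0,-4,-79],"gripper":-1},{"rotation":[0,0,0],"travel":[0,-4,-79],"gripper":-1},{"rotation":[0,0,0],"travel":[10,-4,-79],"gripper":-1},{"rotation":[0,0,0],"travel":[16,-4,-79],"gripper":-1},{"rotation":[0,0,0],"travel":[22,-4,-79],"gripper":-1},{"rotation":[0,0,0],"travel":[28,-4,-79],"gripper":-1},{"rotation":[0,0,0],"travel":[34,-4,-79],"gripper":-1},{"rotation":[0,0,0],"travel":[40,-4,-79],"gripper":-1}]}}

```text
t: 2.65
ee_pos: [545.8, 127.4, 53.0]
eef_rot: [1.0, 0.005, 0.0, -0.0]
contact_force: [-1.7, 0.4, 2.2]
opening: 0.1
```

Request:
{"fn": "arm_command", "kwargs": {"commands": [{"rotation":[0,0,0],"travel":[5,0,0],"gripper":-1},{"rotation":[0,0,0],"travel":[10,0,0],"gripper":-1},{"rotation":[0,0,0],"travel":[14,0,0],"gripper":-1},{"rotation":[0,0,0],"travel":[16,0,0],"gripper":-1},{"rotation":[0,0,0],"travel":[17,0,0],"gripper":-1},{"rotation":[0,0,0],"travel":[17,0,0],"gripper":-1}]}}

```text
t: 3.15
ee_pos: [562.3, 127.4, 52.1]
eef_rot: [1.0, 0.005, 0.0, 0.0]
contact_force: [-0.2, 0.2, -0.5]
opening: 0.0
```

Request:
{"fn": "arm_command", "kwargs": {"commands": [{"rotation":[0,0,0],"travel":[2,0,0],"gripper":-1},{"rotation":[0,0,0],"travel":[4,0,0],"gripper":-1},{"rotation":[0,0,0],"travel":[4,0,0],"gripper":-1}]}}

```text
t: 3.4
ee_pos: [564.9, 127.4, 52.0]
eef_rot: [1.0, 0.005, -0.002, 0.0]
contact_force: [-6.5, -0.5, 2.6]
opening: 0.4
```

```bash
python3 - <<'E'
from h import *
snap("side","s1",(200,220,340,325),5)
E
```

```text
(no output)
```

View pics/s1.png

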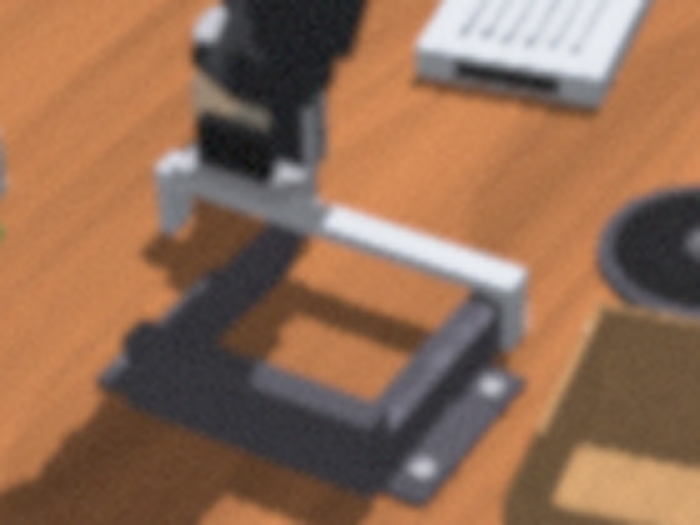

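The side view shows the module's connector port (black, at crop (505,75)) facing the dock, and the lock plate against the near-left end of the bar. The 6.5 N reading means it has hit the stop. I'll push a touch more, back off, and go to the module's +x side.

Request:
{"fn": "arm_command", "kwargs": {"commands": [{"rotation":[0,0,0],"travel":[2,0,0],"gripper":-1},{"rotation":[0,0,0],"travel":[3,0,0],"gripper":-1},{"rotation":[0,0,0],"travel":[3,0,0],"gripper":-1},{"rotation":[0,0,0],"travel":[3,0,0],"gripper":-1}]}}

```text
t: 3.78
ee_pos: [565.1, 127.5, 52.0]
eef_rot: [1.0, 0.006, -0.005, 0.0]
contact_force: [-18.6, -0.7, 9.3]
opening: 0.0
```

Request:
{"fn": "arm_command", "kwargs": {"commands": [{"rotation":[0,0,0],"travel":[-6,0,0],"gripper":-1},{"rotation":[0,0,0],"travel":[-6,0,40],"gripper":-1},{"rotation":[0,0,0],"travel":[-6,0,68],"gripper":-1},{"rotation":[0,0,0],"travel":[10,-40,68],"gripper":0.3},{"rotation":[0,0,0],"travel":[25,-77,68],"gripper":0.3},{"rotation":[0,0,0],"travel":[40,-114,68],"gripper":0.3},{"rotation":[0,0,0],"travel":[55,-151,68],"gripper":0.3},{"rotation":[0,0,0],"travel":[68,-188,68],"gripper":0.3},{"rotation":[0,0,0],"travel":[75,-223,60],"gripper":0.3},{"rotation":[0,0,0],"travel":[75,-223,30],"gripper":0.3}]}}

```text
t: 4.62
ee_pos: [647.9, -103.4, 87.8]
eef_rot: [1.0, 0.002, 0.006, 0.003]
contact_force: [0.5, 0.8, 0.6]
opening: 55.6
```

Request:
{"fn": "arm_command", "kwargs": {"commands": [{"rotation":[0,0,0],"travel":[0,0,-30],"gripper":0.3},{"rotation":[0,0,0],"travel":[0,0,-55],"gripper":0.3},{"rotation":[0,0,0],"travel":[0,0,-70],"gripper":0.3},{"rotation":[0,0,0],"travel":[0,0,-74],"gripper":0.3},{"rotation":[0,0,0],"travel":[0,0,-74],"gripper":0.3}]}}

```text
t: 5.03
ee_pos: [643.2, -95.5, 6.5]
eef_rot: [1.0, 0.005, -0.001, -0.0]
contact_force: [0.0, -0.7, 0.6]
opening: 55.6
```

Request:
{"fn": "arm_command", "kwargs": {"commands": [{"rotation":[0,0,0],"travel":[-4,0,-4],"gripper":0.3},{"rotation":[0,0,0],"travel":[-10,0,-4],"gripper":0.3},{"rotation":[0,0,0],"travel":[-15,0,-4],"gripper":0.3},{"rotation":[0,0,0],"travel":[-20,0,-4],"gripper":0.3},{"rotation":[0,0,0],"travel":[-25,0,-4],"gripper":0.3},{"rotation":[0,0,0],"travel":[-30,0,-4],"gripper":0.3},{"rotation":[0,0,0],"travel":[-35,0,-4],"gripper":0.3},{"rotation":[0,0,0],"travel":[-40,0,-4],"gripper":0.3},{"rotation":[0,0,0],"travel":[-45,0,-4],"gripper":0.3},{"rotation":[0,0,0],"travel":[-50,0,-4],"gripper":0.3}]}}

```text
t: 5.87
ee_pos: [594.2, -95.6, 4.9]
eef_rot: [1.0, 0.005, 0.001, -0.0]
contact_force: [4.8, 0.6, 3.0]
opening: 55.6
```

Request:
{"fn": "arm_command", "kwargs": {"commands": [{"rotation":[0,0,0],"travel":[-5,0,0],"gripper":0.3},{"rotation":[0,0,0],"travel":[-10,0,0],"gripper":0.3},{"rotation":[0,0,0],"travel":[-14,0,0],"gripper":0.3},{"rotation":[0,0,0],"travel":[-16,0,0],"gripper":0.3},{"rotation":[0,0,0],"travel":[-16,0,0],"gripper":0.3}]}}

```text
t: 6.28
ee_pos: [577.5, -95.4, 4.2]
eef_rot: [1.0, 0.005, -0.0, -0.0]
contact_force: [3.4, 0.8, 2.4]
opening: 55.5
```

```bash
python3 - <<'E'
from h import *
snap("top","t2",(200,150,440,330),3.33)
E
```

```text
(no output)
```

View pics/t2.png

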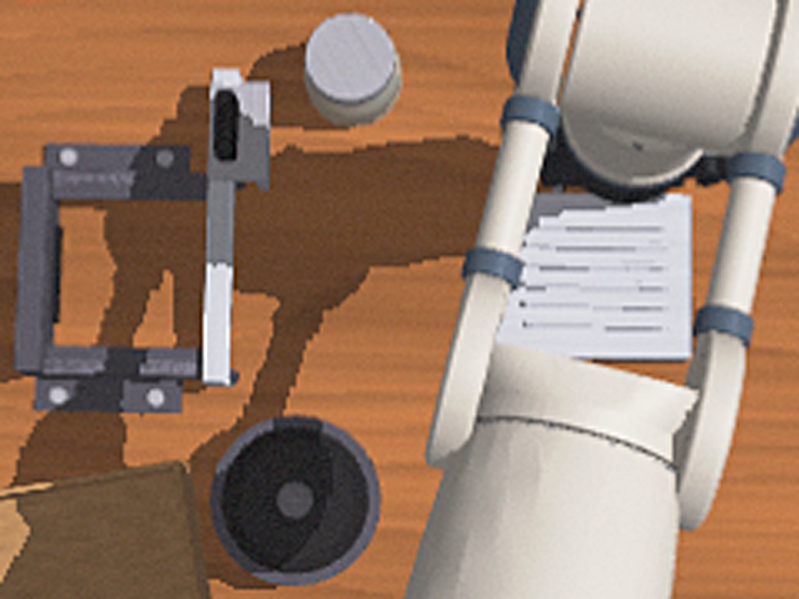

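The module is squared up. Its tail corners are at crop (690,195) and (691,358), its lower edge passes about (580,357), and the lock is fully open. Next I'll compute its pose.

```bash
python3 - <<'E'
from h import *
np.set_printoptions(precision=1,suppress=True)
yaw=1.581;o=np.array([509,190.2]);ex=np.array([np.cos(yaw),np.sin(yaw)]);ey=np.array([-ex[1],ex[0]])
p=px2w("top",[((u+.5)/3.333-.5+200,(v+.5)/3.333-.5+150) for u,v in [(690,195),(691,358),(580,357),(510,357-1)]],18)[:,:2]
print(p,np.c_[(p-o)@ex,(p-o)@ey])
d=px2w("top",[((u+.5)/3.333-.5+200,(v+.5)/3.333-.5+150) for u,v in [(55,207),(55,350)]],26)[:,:2]
# lip inner edges along slot: top rail and bottom rail
d=px2w("top",[((u+.5)/3.333-.5+200,(v+.5)/3.333-.5+150) for u,v in [(55,205),(185,200),(55,348),(195,349)]],26)[:,:2]
print("lips",np.c_[(d-o)@ex,(d-o)@ey])
E
```

```text
[[ 565.9 -145. ]
 [ 466.7 -146.4]
 [ 465.8  -79.7]
 [ 465.5  -37.7]] [[-335.8  -53.5]
 [-336.1   45.7]
 [-269.4   45.9]
 [-227.5   45.9]]
lips [[ 48.9 -41.4]
 [-30.3 -45.3]
 [ 45.6  45.5]
 [-39.   44.9]]
```

Request:
{"fn": "arm_command", "kwargs": {"commands": [{"rotation":[0,0,0],"travel":[-3,0,0],"gripper":0.3},{"rotation":[0,0,0],"travel":[-4,0,0],"gripper":0.3},{"rotation":[0,0,0],"travel":[-4,0,0],"gripper":0.3},{"rotation":[0,0,0],"travel":[11,0,0],"gripper":0.3},{"rotation":[0,0,0],"travel":[11,0,40],"gripper":0.3},{"rotation":[0,0,0],"travel":[11,0,75],"gripper":0.3},{"rotation":[0,0,0],"travel":[11,0,75],"gripper":0.3}]}}

```text
t: 6.92
ee_pos: [591.3, -96.3, 86.1]
eef_rot: [1.0, 0.005, 0.003, 0.001]
contact_force: [0.7, -0.9, 2.0]
opening: 55.5
```

```bash
python3 -c "
from h import *
print(status.get_obs()['q'],status.get_obs()['ee_pos'])"
```

```text
[-2.17898653e-01  1.01970362e-01  1.47625658e+00 -4.99719119e-04
  1.55609357e+00  1.34207235e+00] [591.33935168 -96.28174743  86.1263024 ]
```

Request:
{"fn": "arm_command", "kwargs": {"commands": [{"rotation":[0,0,0.12],"travel":[0,-25,0],"gripper":0.3},{"rotation":[0,0,0.24],"travel":[0,-50,0],"gripper":0.3},{"rotation":[0,0,0.36],"travel":[-10,-76,0],"gripper":0.3},{"rotation":[0,0,0.48],"travel":[-20,-76,0],"gripper":0.3},{"rotation":[0,0,0.6],"travel":[-35,-76,0],"gripper":0.3},{"rotation":[0,0,0.72],"travel":[-50,-76,0],"gripper":0.3},{"rotation":[0,0,0.84],"travel":[-65,-76,0],"gripper":0.3},{"rotation":[0,0,0.96],"travel":[-79,-76,0],"gripper":0.3},{"rotation":[0,0,1.08],"travel":[-79,-76,0],"gripper":0.3},{"rotation":[0,0,1.2],"travel":[-79,-76,0],"gripper":0.3}]}}

```text
t: 7.75
ee_pos: [508.1, -171.4, 78.0]
eef_rot: [0.821, 0.571, -0.001, -0.001]
contact_force: [-0.1, 0.1, 0.5]
opening: 55.3
```

Request:
{"fn": "arm_command", "kwargs": {"commands": [{"rotation":[0,0,0.12],"travel":[0,0,-20],"gripper":0.3},{"rotation":[0,0,0.24],"travel":[0,0,-40],"gripper":0.3},{"rotation":[0,0,0.371],"travel":[0,0,-60],"gripper":0.3},{"rotation":[0,0,0.371],"travel":[0,0,-74],"gripper":0.3},{"rotation":[0,0,0.371],"travel":[0,0,-78],"gripper":0.3},{"rotation":[0,0,0.371],"travel":[0,0,-78],"gripper":0.3}]}}

```text
t: 8.25
ee_pos: [508.0, -170.9, -1.2]
eef_rot: [0.704, 0.711, -0.001, -0.003]
contact_force: [-0.9, 0.1, 0.5]
opening: 55.4
```

```bash
python3 - <<'E'
from h import *
snap("top","t3",(200,150,440,330),3.33)
E
```

```text
(no output)
```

View pics/t3.png

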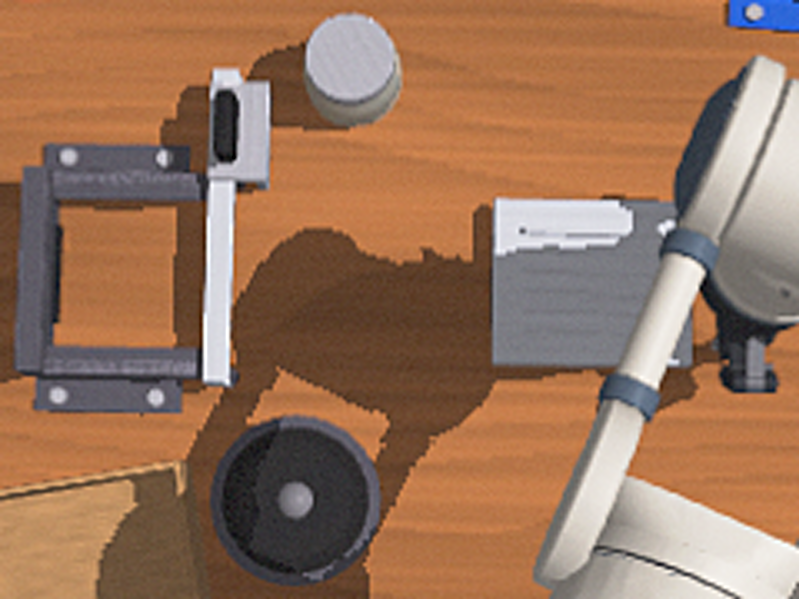

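The module's corners are at (495,198), (492,364) and (691,366): aligned with the dock and centred, with y about +0.5 mm. The fingers are behind the tail. I'll raise them 3 mm and push along the dock's x.

Request:
{"fn": "arm_command", "kwargs": {"commands": [{"rotation":[0,0,0],"travel":[4,4,3],"gripper":0.3},{"rotation":[0,0,0],"travel":[4,9,4],"gripper":0.3},{"rotation":[0,0,0],"travel":[4,14,4],"gripper":0.3},{"rotation":[0,0,0],"travel":[4,21,4],"gripper":0.3},{"rotation":[0,0,0],"travel":[4,29,4],"gripper":0.3},{"rotation":[0,0,0],"travel":[4,37,4],"gripper":0.3},{"rotation":[0,0,0],"travel":[4,45,4],"gripper":0.3},{"rotation":[0,0,0],"travel":[4,53,4],"gripper":0.3},{"rotation":[0,0,0],"travel":[4,61,4],"gripper":0.3},{"rotation":[0,0,0],"travel":[4,69,4],"gripper":0.3}]}}

```text
t: 9.13
ee_pos: [515.0, -103.0, 7.0]
eef_rot: [0.703, 0.711, -0.0, 0.002]
contact_force: [0.0, -5.3, 4.0]
opening: 55.7
```

Request:
{"fn": "arm_command", "kwargs": {"commands": [{"rotation":[0,0,0],"travel":[0,8,0],"gripper":0.3},{"rotation":[0,0,0],"travel":[0,16,0],"gripper":0.3},{"rotation":[0,0,0],"travel":[0,24,0],"gripper":0.3},{"rotation":[0,0,0],"travel":[0,32,0],"gripper":0.3},{"rotation":[0,0,0],"travel":[0,40,0],"gripper":0.3},{"rotation":[0,0,0],"travel":[-1,48,0],"gripper":0.3},{"rotation":[0,0,0],"travel":[-1,56,0],"gripper":0.3},{"rotation":[0,0,0],"travel":[-1,64,0],"gripper":0.3},{"rotation":[0,0,0],"travel":[-1,72,0],"gripper":0.3},{"rotation":[0,0,0],"travel":[-1,79,0],"gripper":0.3}]}}

```text
t: 9.97
ee_pos: [513.7, -23.5, 6.6]
eef_rot: [0.703, 0.711, 0.0, 0.001]
contact_force: [-0.9, -5.2, 3.8]
opening: 55.2
```

```bash
python3 - <<'E'
from h import *
snap("top","t4",(200,150,440,330),3.33)
E
```

```text
(no output)
```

View pics/t4.png

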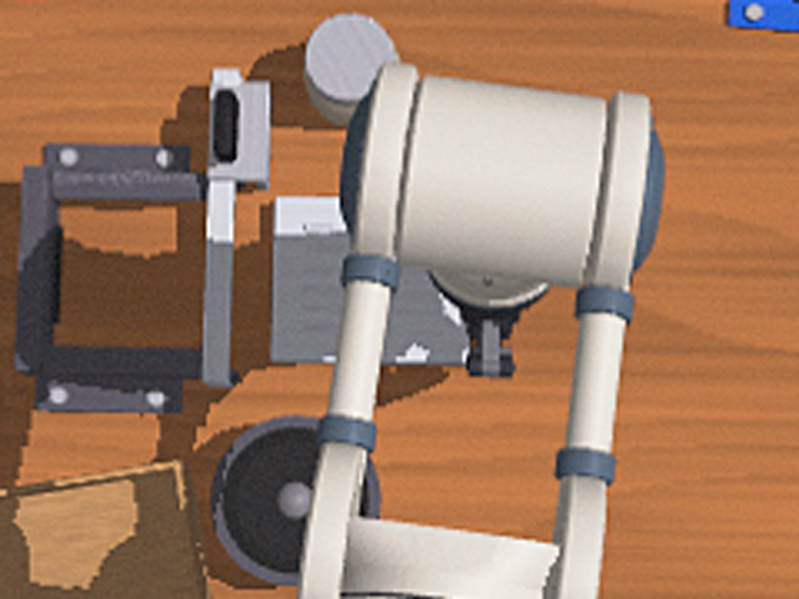

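```bash
python3 - <<'E'
from h import *
np.set_printoptions(precision=1,suppress=True)
yaw=1.581;o=np.array([509,190.2]);ex=np.array([np.cos(yaw),np.sin(yaw)]);ey=np.array([-ex[1],ex[0]])
p=px2w("top",[((u+.5)/3.333-.5+200,(v+.5)/3.333-.5+150) for u,v in [(274,197),(271,362),(460,364)]],18)[:,:2]
print(np.c_[(p-o)@ex,(p-o)@ey])
E
```

```text
[[ -83.4  -49.1]
 [ -84.    51.4]
 [-197.5   51. ]]
```

The nose is centred (y about +1 mm), 19 mm before the mouth. I'll continue into the slot.

Request:
{"fn": "arm_command", "kwargs": {"commands": [{"rotation":[0,0,0],"travel":[0,5,0],"gripper":0.3},{"rotation":[0,0,0],"travel":[0,11,0],"gripper":0.3},{"rotation":[0,0,0],"travel":[0,17,0],"gripper":0.3},{"rotation":[0,0,0],"travel":[0,23,0],"gripper":0.3},{"rotation":[0,0,0],"travel":[0,29,0],"gripper":0.3},{"rotation":[0,0,0],"travel":[0,35,0],"gripper":0.3},{"rotation":[0,0,0],"travel":[0,41,0],"gripper":0.3},{"rotation":[0,0,0],"travel":[0,47,0],"gripper":0.3},{"rotation":[0,0,0],"travel":[-1,53,0],"gripper":0.3},{"rotation":[0,0,0],"travel":[-1,59,0],"gripper":0.3}]}}

```text
t: 10.85
ee_pos: [512.1, 35.4, 5.6]
eef_rot: [0.703, 0.711, -0.0, 0.0]
contact_force: [0.7, -4.7, 3.6]
opening: 55.3
```

Request:
{"fn": "arm_command", "kwargs": {"commands": [{"rotation":[0,0,0],"travel":[0,6,0],"gripper":0.3},{"rotation":[0,0,0],"travel":[0,12,0],"gripper":0.3},{"rotation":[0,0,0],"travel":[0,18,0],"gripper":0.3},{"rotation":[0,0,0],"travel":[0,24,0],"gripper":0.3},{"rotation":[0,0,0],"travel":[0,30,0],"gripper":0.3},{"rotation":[0,0,0],"travel":[0,36,0],"gripper":0.3},{"rotation":[0,0,0],"travel":[0,42,0],"gripper":0.3},{"rotation":[0,0,0],"travel":[-1,48,0],"gripper":0.3},{"rotation":[0,0,0],"travel":[-1,54,0],"gripper":0.3},{"rotation":[0,0,0],"travel":[-1,60,0],"gripper":0.3}]}}

```text
t: 11.68
ee_pos: [511.1, 95.5, 5.4]
eef_rot: [0.703, 0.711, -0.0, 0.0]
contact_force: [0.2, -5.7, 3.5]
opening: 55.2
```

Smooth so far. The last 14 mm or so go slowly, watching the force.

Request:
{"fn": "arm_command", "kwargs": {"commands": [{"rotation":[0,0,0],"travel":[0,3,0],"gripper":0.3},{"rotation":[0,0,0],"travel":[0,6,0],"gripper":0.3},{"rotation":[0,0,0],"travel":[0,9,0],"gripper":0.3},{"rotation":[0,0,0],"travel":[0,11,0],"gripper":0.3},{"rotation":[0,0,0],"travel":[0,12,0],"gripper":0.3},{"rotation":[0,0,0],"travel":[0,12,0],"gripper":0.3}]}}

```text
t: 12.18
ee_pos: [511.1, 107.5, 5.4]
eef_rot: [0.703, 0.711, -0.0, 0.0]
contact_force: [1.4, -4.1, 3.7]
opening: 55.6
```

Request:
{"fn": "arm_command", "kwargs": {"commands": [{"rotation":[0,0,0],"travel":[0,1,0],"gripper":0.3},{"rotation":[0,0,0],"travel":[0,2,0],"gripper":0.3},{"rotation":[0,0,0],"travel":[0,2,0],"gripper":0.3}]}}

```text
t: 12.43
ee_pos: [511.0, 109.4, 5.3]
eef_rot: [0.703, 0.711, -0.0, 0.0]
contact_force: [1.0, -4.5, 3.7]
opening: 55.4
```

Request:
{"fn": "arm_command", "kwargs": {"commands": [{"rotation":[0,0,0],"travel":[0,1,0],"gripper":0.3},{"rotation":[0,0,0],"travel":[0,2,0],"gripper":0.3},{"rotation":[0,0,0],"travel":[0,2,0],"gripper":0.3}]}}

```text
t: 12.68
ee_pos: [511.0, 111.0, 5.3]
eef_rot: [0.703, 0.711, -0.0, 0.0]
contact_force: [0.0, -6.2, 4.4]
opening: 55.3
```

Request:
{"fn": "arm_command", "kwargs": {"commands": [{"rotation":[0,0,0],"travel":[0,1,0],"gripper":0.3},{"rotation":[0,0,0],"travel":[0,1,0],"gripper":0.3},{"rotation":[0,0,0],"travel":[0,1,0],"gripper":0.3}]}}

```text
t: 12.93
ee_pos: [511.0, 111.0, 5.3]
eef_rot: [0.703, 0.711, -0.001, 0.001]
contact_force: [-1.1, -9.4, 4.4]
opening: 55.6
```

Request:
{"fn": "arm_command", "kwargs": {"commands": [{"rotation":[0,0,0],"travel":[0,2,0],"gripper":0.3},{"rotation":[0,0,0],"travel":[0,3,0],"gripper":0.3},{"rotation":[0,0,0],"travel":[0,3,0],"gripper":0.3},{"rotation":[0,0,0],"travel":[0,3,0],"gripper":0.3}]}}

```text
t: 13.27
ee_pos: [510.9, 111.2, 5.3]
eef_rot: [0.704, 0.71, -0.003, 0.002]
contact_force: [-1.2, -19.7, 6.3]
opening: 55.4
```

Request:
{"fn": "arm_command", "kwargs": {"commands": [{"rotation":[0,0,0],"travel":[0,-5,0],"gripper":0.3},{"rotation":[0,0,0],"travel":[0,-15,0],"gripper":0.3},{"rotation":[0,0,0],"travel":[0,-45,15],"gripper":0.3},{"rotation":[0,0,0],"travel":[0,-65,45],"gripper":0.3},{"rotation":[0,0,0],"travel":[0,-80,80],"gripper":-1},{"rotation":[0,0,-0.12],"travel":[0,-110,105],"gripper":-1},{"rotation":[0,0,-0.24],"travel":[0,-145,115],"gripper":-1},{"rotation":[0,0,-0.36],"travel":[0,-180,115],"gripper":-1},{"rotation":[0,0,-0.48],"travel":[0,-200,115],"gripper":-1},{"rotation":[0,0,-0.6],"travel":[0,-200,115],"gripper":-1}]}}

```text
t: 14.1
ee_pos: [510.6, -87.7, 119.8]
eef_rot: [0.884, 0.467, -0.0, -0.0]
contact_force: [0.6, 0.2, -0.5]
opening: 0.0
```

```bash
python3 - <<'E'
from h import *
snap("top","t5",(200,150,440,330),3.33)
E
```

```text
(no output)
```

View pics/t5.png

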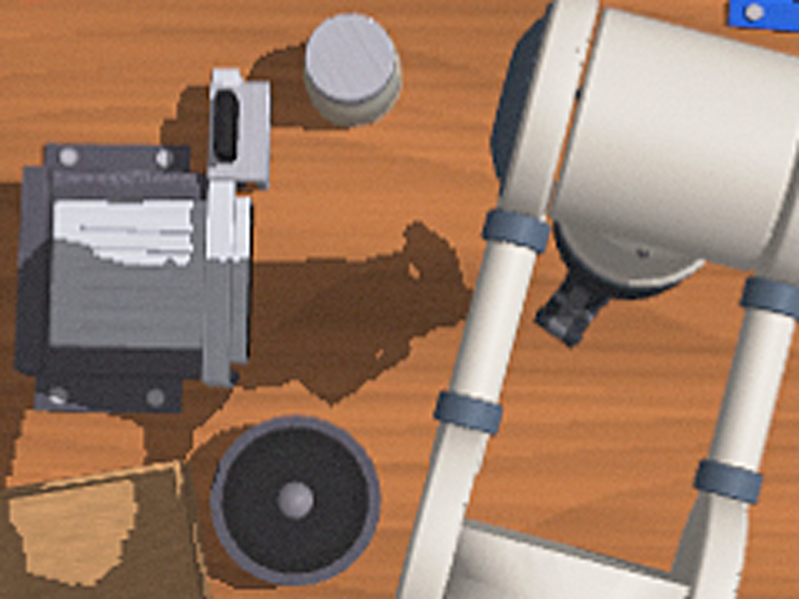

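```bash
python3 - <<'E'
from h import *
np.set_printoptions(precision=1,suppress=True)
yaw=1.581;o=np.array([509,190.2]);ex=np.array([np.cos(yaw),np.sin(yaw)]);ey=np.array([-ex[1],ex[0]])
p=px2w("top",[((u+.5)/3.333-.5+200,(v+.5)/3.333-.5+150) for u,v in [(252,197),(249,361)]],18)[:,:2]
print(np.c_[(p-o)@ex,(p-o)@ey])
E
```

```text
[[-70.  -49. ]
 [-70.7  51. ]]
```

Request:
{"fn": "arm_command", "kwargs": {"commands": [{"rotation":[0,0,-0.12],"travel":[16,25,10],"gripper":-1},{"rotation":[0,0,-0.24],"travel":[32,50,20],"gripper":-1},{"rotation":[0,0,-0.36],"travel":[48,75,20],"gripper":-1},{"rotation":[0,0,-0.48],"travel":[64,100,20],"gripper":-1},{"rotation":[0,0,-0.6],"travel":[80,130,20],"gripper":-1},{"rotation":[0,0,-0.72],"travel":[97,160,20],"gripper":-1},{"rotation":[0,0,-0.84],"travel":[113,190,20],"gripper":-1},{"rotation":[0,0,-0.97],"travel":[130,217,20],"gripper":-1},{"rotation":[0,0,-0.97],"travel":[132,218,0],"gripper":-1},{"rotation":[0,0,-0.97],"travel":[132,218,0],"gripper":-1}]}}

```text
t: 14.98
ee_pos: [641.5, 136.2, 115.2]
eef_rot: [1.0, 0.009, -0.004, -0.0]
contact_force: [-0.9, 0.4, -1.5]
opening: 0.1
```

The module is home: tail at x about -70.3, y about +1.0 and square. Now I'll close the lock.

Request:
{"fn": "arm_command", "kwargs": {"commands": [{"rotation":[0,0,0],"travel":[0,0,-30],"gripper":-1},{"rotation":[0,0,0],"travel":[0,0,-55],"gripper":-1},{"rotation":[0,0,0],"travel":[0,0,-66],"gripper":-1},{"rotation":[0,0,0],"travel":[0,0,-66],"gripper":-1},{"rotation":[0,0,0],"travel":[-10,0,-66],"gripper":-1},{"rotation":[0,0,0],"travel":[-16,0,-66],"gripper":-1},{"rotation":[0,0,0],"travel":[-22,0,-66],"gripper":-1},{"rotation":[0,0,0],"travel":[-29,0,-66],"gripper":-1},{"rotation":[0,0,0],"travel":[-36,0,-66],"gripper":-1},{"rotation":[0,0,0],"travel":[-43,0,-66],"gripper":-1}]}}

```text
t: 15.82
ee_pos: [600.1, 133.4, 55.6]
eef_rot: [1.0, 0.006, 0.001, -0.0]
contact_force: [1.7, 0.5, 1.6]
opening: -0.3
```

Request:
{"fn": "arm_command", "kwargs": {"commands": [{"rotation":[0,0,0],"travel":[-7,0,0],"gripper":-1},{"rotation":[0,0,0],"travel":[-14,0,0],"gripper":-1},{"rotation":[0,0,0],"travel":[-21,0,0],"gripper":-1},{"rotation":[0,0,0],"travel":[-28,0,0],"gripper":-1},{"rotation":[0,0,0],"travel":[-35,0,0],"gripper":-1},{"rotation":[0,0,0],"travel":[-41,0,0],"gripper":-1},{"rotation":[0,0,0],"travel":[-45,0,0],"gripper":-1},{"rotation":[0,0,0],"travel":[-47,0,0],"gripper":-1},{"rotation":[0,0,0],"travel":[-47,0,0],"gripper":-1}]}}

```text
t: 16.57
ee_pos: [552.4, 133.5, 54.1]
eef_rot: [1.0, 0.006, -0.0, 0.0]
contact_force: [-0.1, -0.1, 0.3]
opening: 0.6
```

Request:
{"fn": "arm_command", "kwargs": {"commands": [{"rotation":[0,0,0],"travel":[-2,0,0],"gripper":-1},{"rotation":[0,0,0],"travel":[-4,0,0],"gripper":-1},{"rotation":[0,0,0],"travel":[-6,0,0],"gripper":-1},{"rotation":[0,0,0],"travel":[-6,0,0],"gripper":-1},{"rotation":[0,0,0],"travel":[-6,0,0],"gripper":-1}]}}

```text
t: 16.98
ee_pos: [551.4, 133.4, 54.3]
eef_rot: [1.0, 0.006, 0.005, -0.0]
contact_force: [20.2, 1.2, -8.9]
opening: -0.0
```

It hits the hard stop at x = 551.4 (about 552 predicted) with 20 N. I'll retreat and look.

Request:
{"fn": "arm_command", "kwargs": {"commands": [{"rotation":[0,0,0],"travel":[12,0,0],"gripper":-1},{"rotation":[0,0,0],"travel":[15,0,30],"gripper":-1},{"rotation":[0,0,0],"travel":[15,0,70],"gripper":-1},{"rotation":[0,0,0],"travel":[15,-30,95],"gripper":-1},{"rotation":[0,0,0],"travel":[15,-65,110],"gripper":-1},{"rotation":[0,0,0],"travel":[15,-105,110],"gripper":-1},{"rotation":[0,0,0],"travel":[15,-145,110],"gripper":-1},{"rotation":[0,0,0],"travel":[15,-185,110],"gripper":-1},{"rotation":[0,0,0],"travel":[15,-210,110],"gripper":-1},{"rotation":[0,0,0],"travel":[15,-210,110],"gripper":-1}]}}

```text
t: 17.82
ee_pos: [561.4, -81.5, 163.5]
eef_rot: [1.0, 0.003, -0.001, 0.001]
contact_force: [-0.4, 0.2, 0.3]
opening: 0.3
```

```bash
python3 - <<'E'
from h import *
snap("top","t6",(180,150,440,340),3)
E
```

```text
(no output)
```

View pics/t6.png

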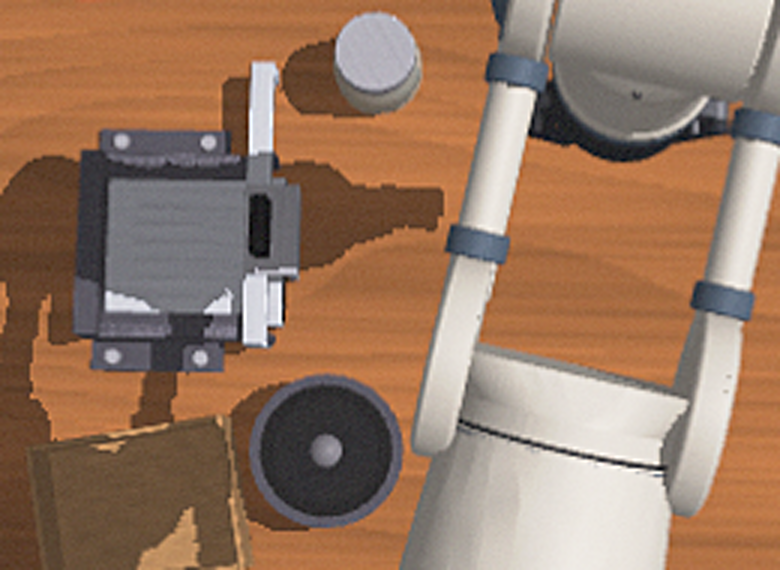

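The grip is now centred at crop (260,226), 56 px along from its first place (39.5 mm), so the lock is at about 75 mm, closed. The module is in place and the speaker, jar and carton haven't moved. I'll hand the job in.

```bash
python3 -c "
from h import *
print(env.close_job())"
```

```text
the job is handed in; nothing more can be done
None
```

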